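Set the round source on the jack and check it with the thermometer

ROBOT

A 6-joint arm with a two-finger parallel gripper is mounted at the origin on the work surface. World frame = base frame: x ahead of the robot, y to its left, z up, the work surface at z = 0. Lengths are in m, angles in rad, forces in N, time in s.
With the tool pointing down it reaches from about 0.25 to 0.725 m from the base axis. Payload 4 kg.
Tool frame: the origin (TCP) lies at the very end of the fingers, on their centre line; the grasp point (between the pads) lies 19 mm behind it; z points along the fingers, y is the line along which they close (so a half turn about z gives the same grasp; the last joint's range is limited). The gripper opens to 85 mm and grips with 20 to 120 N. Pads are 22 mm wide; open, the fingers measure 114 mm over their backs; the gripper's body (76 mm by 85 mm) begins 54 mm behind the grasp point. The pads swing forward as they close: fully open they stand 13 mm farther back than shut.
Start: joints at [-1.192, 0.241, 0.005, 1.335, 0, 1.571], TCP at [0.185, -0.465, 0.207] pointing down, gripper open.
Joint ranges: [-2.72, 2.72], [-1.05, 1.87], [-1.09, 1.28], [-1.99, 2.15], [-1.42, 1.44], [-3.14, 3.14]. Speed limits (rad/s): [2.79, 2.79, 3.14, 3.14, 3.14, 3.14].

INTERFACE

Orientations are given as a unit quaternion [x, y, z, w].
In Python, from workcell import * gives the robot as it stands. The module is installed in compiled form; this text tells all that it offers.
- The arm moves only by the tool send_rows, never from a script. Its argument "steps" is text: rows parted by semicolons, each of 7 numbers parted by spaces: the opening, from -1 (shut) to 1 (fully open), then the shift along the world's x, y, z in m, then the turn, a rotation vector about the world's x, y, z in rad. A call has exactly 5 rows; each row shifts and turns the commanded pose from where the row before left it; what a row does not reach is not made up. A row lasts 1/12 s, in which the tool goes at most 41.7 mm and 7.16 degrees, less where a joint would pass 70% of its speed; a pose out of reach is approached as far as the arm can. A call is refused whole if a number of a shift passes 0.0417 or a number of a turn 0.125, either way. A call with a gripper value outside its range is refused whole. The fingers move at their own pace and stop on an object; the grip force is fixed at half the most. Time passes only in rows, so rows that do not move let the fingers close, or fill a call up. It gives the time, the measured TCP pose, the force, the opening and the grip force at its end, in the units of the state.
- get_obs(): the state, without advancing time (a new reading comes with each control period).
- camera(name): name is "side" or "top"; returns a dict with "frame" (400x640x3 uint8, red, green, blue), "range_z" (400x640 float32, m along the optical axis (not along the pixel's ray), 0 where there is no reading), "camera_matrix" (3x3 intrinsics, pixels), "k1" (the pictures are not rectified: a ray, as slopes to the right and down, at radius r is drawn at 1 + k1 r^2 times it, then the intrinsics apply), "extrinsics" (4x4, takes a point from world to camera coordinates). Camera axes: x right, y down, z forward; pixel columns grow to the right and rows downward; lengths in m; the calibration is good to about 2 mm. A picture is of the moment at which its call begins.
- job_done(): hands the job in; it is judged then, once.
The state is a dict: "clock": time; "joint_pos": joint angles; "joint_vel": joint speeds; "tau": joint torques, N m; "eef_pos": TCP position; "tool_rot": TCP orientation; "ft_force": force on the tool from outside, world axes, zero at the start; "ft_torque": the same for the moment, N m; "grip_width": finger opening in m; "grasp_force": force on a finger pad.
Only numpy, scipy, OpenCV 4.12 (cv2) and the standard library are available. Lean on these libraries where they do the work, as an engineer would, in place of code of your own. Each camera call takes 0.05 s, during which the arm holds its last target. There are 200 camera calls.

TASK

Take the round-barrelled radiation source out of the divided bin and set it upright in the middle of the blue jack's plate, in line with the plate and with its open mouth facing away from the plate's raised lip. Then pick up the infrared thermometer, point its nose straight into the middle of the mouth from about a hand's breadth away and hold it steady there for at least one second, then lay it back along its rest. Drop nothing, and leave the two other sources in their compartments and the rest of the bench alone.

Things in the scene. Friction and masses are not known exactly. Their poses are not given: they have to be found in the camera images.
- bin: Open grey plastic bin fixed to the bench, 150 (x) x 335 (y) x 40 mm high, walls and floor 5 mm thick, split along y into three compartments of about 140 x 105 mm (centres at y = -0.11, 0, 0.11). Origin: centre of the underside.
- round_source: Wanted: loose aluminium cylinder lying level on a dark foot (56 x 44 x 14 mm), barrel 50 mm in diameter, 75 mm long, axis 35 mm above the underside; front (+x) a wide open mouth 38 mm across, dark 53 mm band 12 mm long round it, rear closed, 6 mm boss. 0.3 kg, in any compartment. Origin: centre of the underside; z up, x along the barrel towards its front.
- source_mouth (a point): Centre of the round source's open mouth, 37.5 mm ahead of (x) and 35 mm above its origin; same axes as the source.
- square_source: Leave alone: like the round source but with a square barrel 50 mm wide, 75 mm long, top at 60 mm, four small holes and a dark band in front. Origin: centre of the underside; z up, x along the barrel towards its front.
- hex_source: Leave alone: like the round source but with a six-sided barrel 46 mm across the flats, 75 mm long, top at 58 mm, one small hole and a dark band in front. Origin: centre of the underside; z up, x along the barrel towards its front.
- jack: Blue scissor jack fixed to the bench, plates 130 (x) x 110 (y) mm, top of the upper plate at 75 mm; a bare steel lip 6 mm thick stands 12 mm above the plate along its whole -x edge. Origin: centre of the underside; z up, x points from the lip to the open edge.
- jack_top (a point): Centre of the jack's plate, on its top face, 75 mm above the jack's origin; same axes as the jack.
- thermometer: Loose light grey bar-shaped infrared thermometer lying flat on its rest, body 130 x 34 x 36 mm high (from x = -70 to +60 mm) with a steel nose 28 mm in diameter from x = 60 to 85 mm, nose axis 20 mm above the underside. Mass about 0.18 kg. Origin: on the underside near mid-length; x points out of the nose, z up.
- thermometer_nose (a point): Centre of the thermometer's nose face, 85 mm ahead of (x) and 20 mm above its origin; same axes; it looks along +x.
- rest: Fixed flat black rubber-topped rest for the thermometer, 150 (x) x 75 (y) mm, its rubber top 130 x 60 mm, 25 mm above the bench. Origin: centre of the underside; x along its length.
- calibrator: Leave alone: hand-held calibrator lying flat, amber case 200 x 95 x 38 mm. Origin: centre of the underside.
- screwdriver: Leave alone: screwdriver lying on the bench, 170 mm long along x, about 30 mm high. Origin: underside at mid-length.
Mind the look-alikes: they are no part of the job. What is shaped like the round_source but orange or purple is not meant.

How it is judged:
By the outcome, as a careful person would: the job done as asked, in the order asked, and still so for the second after the job is handed in, with the robot touching nothing.
It also fails if it takes over 58 s, if anything falls off the work surface, if the arm or the gripper's body presses on something with over 40 N, if the wrist force passes 120 N, or if a joint passes its speed limit or range.

## Working session

There is one attempt and no reset: what is moved stays moved. The work goes in short steps, Python scripts to look and compute and a tool call to move; the robot and the scene stay as the last step left them, time stands still between calls to the robot, and variables do not carry over. Pictures are saved under pics/ and viewed, at most 10 in all, crops included, and the job is handed in when it is done.

Besides the shell and the picture viewer there is one more tool, called after "Call:" as name(argument=value, ...) on one line, values as JSON. send_rows: Moves the arm, as the interface text tells. Its arguments: {"type":"object","properties":{"steps":{"type":"string"}},"required":["steps"]}

```bash
mkdir -p pics
cat > h.py <<'E'
from workcell import *
import numpy as np, cv2
def shot(n):
    c=camera(n); np.savez('%s.npz'%n,**{k:np.array(v) for k,v in c.items()}); return c
def load(n):
    return dict(np.load('%s.npz'%n))
def slopes(c,px):
    K=np.array(c['camera_matrix'],float);k=float(c['k1'])
    d=(np.atleast_2d(px).astype(float)-K[:2,2])/[K[0,0],K[1,1]]
    u=d.copy()
    for _ in range(20): u=d/(1+k*(u**2).sum(1,keepdims=True))
    return u
def rays(c,px):
    E=np.array(c['extrinsics']);u=slopes(c,px)
    r=np.c_[u,np.ones(len(u))]@E[:3,:3]
    return -E[:3,:3].T@E[:3,3],r
def onplane(c,px,z):
    o,r=rays(c,px); return o+r*((z-o[2])/r[:,2])[:,None]
def proj(c,P):
    E=np.array(c['extrinsics']);K=np.array(c['camera_matrix']);p=np.atleast_2d(P)@E[:3,:3].T+E[:3,3]
    u=p[:,:2]/p[:,2:];u=u*(1+float(c['k1'])*(u**2).sum(1,keepdims=True));return u*[K[0,0],K[1,1]]+K[:2,2]
def cloud(c):
    h,w=c['range_z'].shape;v,u=np.mgrid[:h,:w];px=np.c_[u.ravel(),v.ravel()]
    o,r=rays(c,px);return (o+r*c['range_z'].reshape(-1,1)).reshape(h,w,3)
E
python3 - <<'E'
from h import *
s=get_obs();print(s)
for n in('top','side'):
    c=shot(n);cv2.imwrite('pics/%s0.png'%n,c['frame'][...,::-1]);print(n,c['camera_matrix'],c['k1'],c['extrinsics'])
E
```

```text
{'clock': 0.0, 'joint_pos': array([-1.19199216e+00,  2.41397199e-01,  3.70691287e-03,  1.33518337e+00,
        8.44224827e-06,  1.57080647e+00]), 'joint_vel': array([ 2.54788234e-04, -1.56942555e-04,  7.81819532e-06,  1.33103434e-04,
        2.46193449e-03,  3.66476276e-04]), 'tau': array([ 5.01268532e-04, -3.72321868e+01,  2.52404934e+01,  1.71295489e-02,
        1.55489583e-04,  2.54029970e-07]), 'eef_pos': array([ 0.18465443, -0.46391716,  0.20631427]), 'tool_rot': array([ 9.82117407e-01,  1.88266621e-01, -1.91410373e-04, -1.02088219e-03]), 'ft_force': array([-0.12392552, -0.69087994,  0.95458885]), 'ft_torque': array([-0.02511072,  0.02115258, -0.0270863 ]), 'grasp_force': 0.0, 'grip_width': 0.08548221821446075}
top [[361.71916363   0.         323.65709304]
 [  0.         361.71916363 195.97649733]
 [  0.           0.           1.        ]] -0.008762387373245608 [[ 0.00882178 -0.9998649   0.01386959 -0.12471217]
 [-0.98505802 -0.01107518 -0.17186636  0.53682451]
 [ 0.17199675 -0.01214618 -0.98502263  0.90094375]
 [ 0.          0.          0.          1.        ]]
side [[395.49082308   0.         317.62500129]
 [  0.         395.49082308 202.32886382]
 [  0.           0.           1.        ]] -0.08548174073677038 [[ 0.92167541 -0.38769105 -0.01449477 -0.50109248]
 [-0.23330943 -0.52403226 -0.81911959  0.11296281]
 [ 0.30996961  0.75834415 -0.57343962  1.29134206]
 [ 0.          0.          0.          1.        ]]
```

View pics/top0.png

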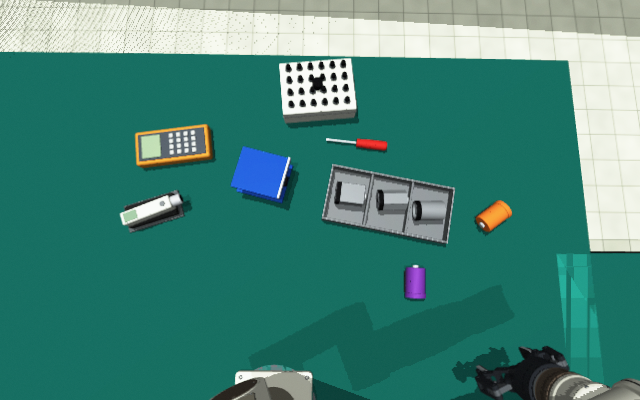

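View pics/side0.png

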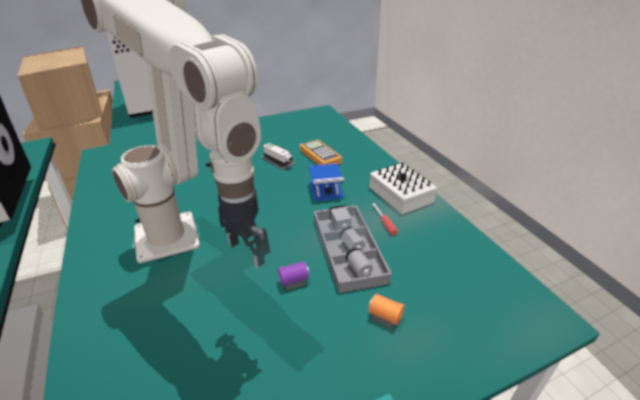

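The top view shows the bin's three sources near (350,192), (392,200) and (428,210). The jack is at (262,174) with its lip on the right, and the thermometer is at (152,208) with its nose to the upper right. I'll zoom in.

Run:
```python
from h import *
t=load('top')['frame'];s=load('side')['frame']
a=cv2.resize(t[155:255,315:465],None,fx=5,fy=5,interpolation=2)[:,:,::-1]
b=cv2.resize(s[195:295,305:395],None,fx=5,fy=5,interpolation=2)[:,:,::-1]
o=np.zeros((500,1200,3),np.uint8);o[:,:750]=a;o[:,750:]=b
cv2.imwrite('pics/z1.png',cv2.resize(o,(800,333),interpolation=3))
a=cv2.resize(t[135:240,110:310],None,fx=4,fy=4,interpolation=2)[:,:,::-1]
cv2.imwrite('pics/z2.png',a)
```

```text
(no output)
```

View pics/z1.png

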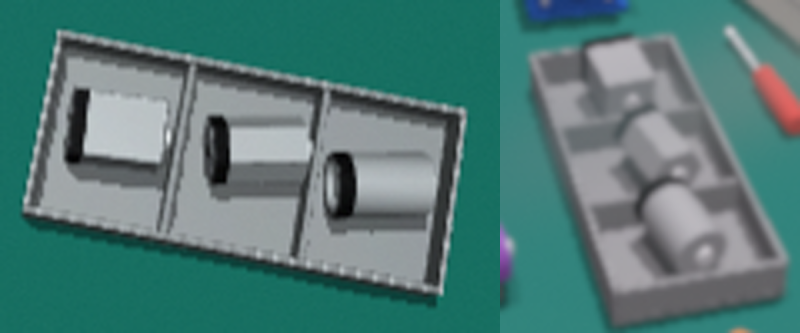

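View pics/z2.png

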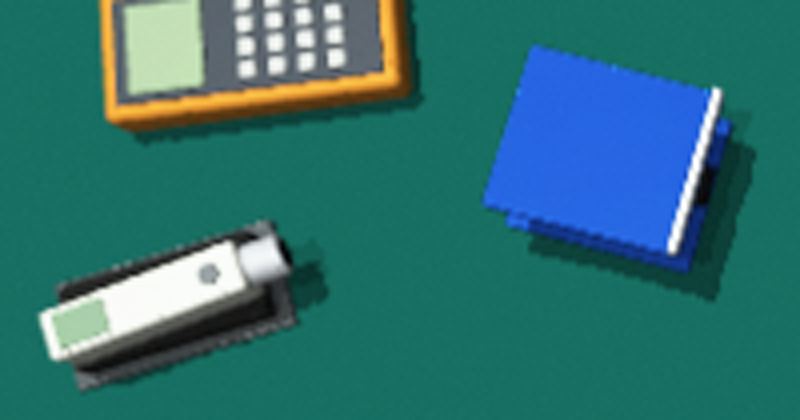

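z1: the round source is in the right compartment, about (428,210) in the full top view, with its mouth to the left (+y). The square and hex sources fill the other two. z2: the jack lip is on the right (-y) edge, and the thermometer nose points right.

```bash
cat > m.py <<'E'
from h import *
def rect(P):
    r=cv2.minAreaRect((P[:,:2]*1000).astype(np.float32)); b=cv2.boxPoints(r)/1000
    e=b[1]-b[0],b[2]-b[1]; i=0 if np.linalg.norm(e[0])>np.linalg.norm(e[1]) else 1
    return np.array(r[0])/1000,np.linalg.norm(e[i]),np.linalg.norm(e[1-i]),np.degrees(np.arctan2(e[i][1],e[i][0]))
def big(m):
    n,l,s,_=cv2.connectedComponentsWithStats(m.astype(np.uint8)); return l==1+np.argmax(s[1:,4])
def cyl(c,box):
    from scipy.optimize import least_squares
    C=cloud(c);u0,u1,v0,v1=box;P=C[v0:v1,u0:u1].reshape(-1,3)
    return P
if __name__=='__main__':
    for n,win in (('top',None),('side',None)):
        c=load(n);f=c['frame'].astype(int);C=cloud(c);z=C[...,2];R,G,B=[f[...,i] for i in range(3)]
        ws=(C[...,0]>.25)&(C[...,0]<.8)&(abs(C[...,1])<.6)
        m=big((B>150)&(R<90)&ws&(z>.065)&(z<.085)); print(n,'plate z',np.median(z[m]),m.sum(),rect(onplane(c,np.argwhere(m)[:,::-1],np.median(z[m]))))
        m=ws&(z>.08)&(z<.1)&(C[...,0]<.7)&(C[...,1]<.25)&(C[...,1]>-.05);print('lip z',np.median(z[m]) if m.any() else 0,m.sum(), rect(C[m]) if m.sum()>5 else '')
        m=ws&(C[...,1]>.3)&(C[...,1]<.55)&(C[...,0]<.6)&(z>.04)&(z<.075)&(R>150);
        if m.any():
            m=big(m);zz=z[m];print('thermo z hi',np.percentile(zz,[5,50,95]),m.sum(),rect(C[m]),C[m].mean(0))
        m=ws&(C[...,1]<-.16)&(C[...,1]>-.36)&(z>.047)&(z<.08)&(C[...,0]>.4)
        m=big(m);P=C[m];print('src z',np.percentile(z[m],[50,95,99]),m.sum(),rect(P),P.mean(0))
        np.save('src_%s.npy'%n,P)
        m=big(ws&(C[...,1]<.0)&(z>.015)&(z<.09)&(C[...,0]>.38)); print('bin',rect(C[m]),np.percentile(z[m],[10,50,90]))
E
python3 m.py
```

```text
top plate z 0.07568342789541394 1965 (array([0.59569659, 0.04783212]), np.float32(0.12198557), np.float32(0.11022537), np.float32(75.67209))
lip z 0.08704963584210235 126 (array([0.59444751, 0.03964426]), np.float32(0.12121663), np.float32(0.10941141), np.float32(75.4457))
thermo z hi [0.0579529  0.06141836 0.06405094] 527 (array([0.49175876, 0.34608603]), np.float32(0.10633334), np.float32(0.03363428), np.float32(-67.20381)) [0.49067432 0.34733642 0.06130701]
src z [0.06247754 0.06635927 0.0672165 ] 518 (array([ 0.53219   , -0.30003787]), np.float32(0.081380025), np.float32(0.048161224), np.float32(-88.98725)) [ 0.53095113 -0.29669191  0.0604012 ]
bin (array([ 0.52481708, -0.29125153]), np.float32(0.33523157), np.float32(0.150678), np.float32(79.34308)) [0.0226834  0.03969456 0.06321234]
side plate z 0.07483453005931295 363 (array([0.59421136, 0.05039394]), np.float32(0.110802345), np.float32(0.11060914), np.float32(-13.891668))
lip z 0.08471574468951482 70 (array([ 0.57728613, -0.01823356]), np.float32(0.109242536), np.float32(0.013269823), np.float32(-14.904638))
thermo z hi [0.0436654  0.05986609 0.06411803] 131 (array([0.48756787, 0.3444155 ]), np.float32(0.107568905), np.float32(0.042949572), np.float32(-66.487015)) [0.48201389 0.34117635 0.05719591]
src z [0.06395878 0.0670092  0.06801141] 284 (array([ 0.54309149, -0.19536185]), np.float32(0.0747437), np.float32(0.05322407), np.float32(84.86925)) [ 0.53986865 -0.20079176  0.06182193]
bin (array([ 0.52233948, -0.2934798 ]), np.float32(0.34288433), np.float32(0.15237091), np.float32(79.86469)) [0.01989534 0.0388486  0.063649  ]
```

```bash
cat > m2.py <<'E'
from m import *
from scipy.optimize import least_squares
def src_fit(P,axis_z,R=.025):
    # level cylinder radius R: unknown offset, yaw, height
    def f(p):
        n=np.array([-np.sin(p[2]),np.cos(p[2])]); d=P[:,:2]@n-p[0]
        return np.hypot(d,P[:,2]-p[1])-R
    yaw0=np.pi/2
    r=least_squares(f,[-P[:,0].mean(),axis_z,yaw0],loss='soft_l1',f_scale=.001)
    off,zc,yaw=r.x;a=np.array([np.cos(yaw),np.sin(yaw)]);n=np.array([-a[1],a[0]])
    s=P[:,:2]@a;print('axis z',zc,'yaw',np.degrees(yaw),'ends',np.percentile(s,[0,1,99,100]),'rms',np.sqrt(np.mean(r.fun**2)))
    for q in np.percentile(s,[1,99]): print('  end pt',a*q+n*off)
    return
if __name__=='__main__':
    for n in('top','side'):
        c=load(n);f=c['frame'].astype(int);C=cloud(c);z=C[...,2];E=c['extrinsics'];print(n,'cam',-E[:3,:3].T@E[:3,3])
        m=big((z>.045)&(z<.08)&(C[...,1]<-.25)&(C[...,1]>-.38)&(C[...,0]>.4)&(C[...,0]<.6)&(abs(C[...,0]-.53)<.04));src_fit(C[m],.04)
        y,x=C[...,1],C[...,0]
        m=big((z>.035)&(z<.08)&(y>.22)&(y<.5)&(x<.57)&(x>.4)); print('th all',m.sum(),rect(C[m]))
        m&=z>.056;print('th top',m.sum(),rect(C[m]),np.median(z[m]))
        m=big((z>.016)&(z<.032)&(y>.22)&(y<.5)&(x<.57)&(x>.4)); print('rest',m.sum(),rect(C[m]),np.median(z[m]))
E
python3 m2.py
```

```text
top cam [ 0.37494407 -0.10780687  0.98144177]
axis z 0.03988413263062195 yaw 91.80835127645817 ends [-0.35739546 -0.3516559  -0.27626325 -0.27600586] rms 0.002702835299095237
  end pt [ 0.53447146 -0.3349567 ]
  end pt [ 0.53209233 -0.25960159]
th all 912 (array([0.50155112, 0.32451831]), np.float32(0.15361512), np.float32(0.03612745), np.float32(-67.04052))
th top 730 (array([0.50062613, 0.32423822]), np.float32(0.15364721), np.float32(0.034577455), np.float32(-67.547775)) 0.06130091458036363
rest 214 (array([0.47540872, 0.32934839]), np.float32(0.13027844), np.float32(0.016342906), np.float32(-65.732834)) 0.02521951544127793
side cam [ 0.08792311 -1.11435461  0.82577353]
axis z 0.0384872355301602 yaw 76.25061733298527 ends [-0.25118939 -0.24889618 -0.1318705  -0.12585921] rms 0.005004237724898531
  end pt [ 0.50934815 -0.38086968]
  end pt [ 0.53716228 -0.26719741]
th all 265 (array([0.49793488, 0.32058783]), np.float32(0.15953937), np.float32(0.042949647), np.float32(-66.48704))
th top 138 (array([0.49715991, 0.32382312]), np.float32(0.15251997), np.float32(0.041454785), np.float32(-67.85368)) 0.061034856467473475
rest 100 (array([0.47407129, 0.32645728]), np.float32(0.1334537), np.float32(0.037764456), np.float32(-58.968327)) 0.024284466047058806
```

The y window was wrong: it caught the hex source (y≈-0.30), while the round one is at y≈-0.38. I'll refit.

Run:
```python
from m2 import *
for n in('top','side'):
    c=load(n);C=cloud(c);z=C[...,2];x,y=C[...,0],C[...,1]
    m=big((z>.049)&(z<.08)&(y<-.3)&(y>-.46)&(x>.42)&(x<.62));P=C[m]
    print(n,m.sum(),rect(P),np.percentile(z[m],[50,97]));v,u=np.where(m);print('px',u.min(),u.max(),v.min(),v.max())
    src_fit(P[z[m]>.05],.04)
    # barrel without the dark band
    b=m&(c['frame'].sum(2)>300);src_fit(C[b],.04)
    if n=='side':
        for d in ((u.min(),v[u.argmin()]),(u.max(),v[u.argmax()])):print(C[d[1],d[0]])
```

```text
top 516 (array([ 0.50626651, -0.39435919]), np.float32(0.07563921), np.float32(0.047847774), np.float32(-89.19642)) [0.06244726 0.06817415]
px 415 445 200 218
axis z 0.04075892894323539 yaw 91.27274253919184 ends [-0.4433715  -0.44259466 -0.36895013 -0.36785044] rms 0.0016542555893294783
  end pt [ 0.5066373  -0.43144782]
  end pt [ 0.50500153 -0.35782145]
axis z 0.0405049916218089 yaw 90.70882385393746 ends [-0.43840225 -0.43787272 -0.377561   -0.36530734] rms 0.0014814633393937877
  end pt [ 0.50641566 -0.43164088]
  end pt [ 0.50566954 -0.37133378]
side 345 (array([ 0.50175302, -0.39865884]), np.float32(0.079969764), np.float32(0.049210887), np.float32(-87.887276)) [0.06064643 0.06532161]
px 346 372 248 270
axis z 0.0388924759123813 yaw 91.00340083493548 ends [-0.4463529  -0.44610266 -0.3704045  -0.367574  ] rms 0.0026221428874762405
  end pt [ 0.50449444 -0.43733514]
  end pt [ 0.50316883 -0.36164859]
axis z 0.03871619295474222 yaw 89.8839714637874 ends [-0.43698178 -0.43627019 -0.36795367 -0.36178699] rms 0.0026232630467782456
  end pt [ 0.50391954 -0.43729157]
  end pt [ 0.50405789 -0.36897518]
[ 0.48093013 -0.36186235  0.05074245]
[ 0.52553354 -0.43500717  0.05037411]
```

Round source: origin ≈ (0.5055, -0.396), yaw ≈ 91°, axis at z = 0.040. That matches the 5 mm floor plus 35 mm. Moving above it.

Call:
send_rows(steps="1 0.032 0.007 -0.006 0 0 0.121;1 0.032 0.007 -0.006 0 0 0.121;1 0.032 0.007 -0.006 0 0 0.121;1 0.032 0.007 -0.006 0 0 0.121;1 0.032 0.007 -0.006 0 0 0.121")

```text
clock: 0.52
eef_pos: [0.346, -0.4288, 0.1765]
tool_rot: [0.88, 0.475, -0.0, -0.0]
ft_force: [-0.4, -1.2, 0.8]
grip_width: 0.0856
grasp_force: 0.0
```

Call:
send_rows(steps="1 0.032 0.007 -0.006 0 0 0.121;1 0.032 0.007 -0.006 0 0 0.121;1 0.032 0.007 -0.006 0 0 0.121;1 0.032 0.007 -0.006 0 0 0.121;1 0.032 0.007 -0.006 0 0 0.121")

```text
clock: 0.93
eef_pos: [0.5061, -0.3937, 0.1462]
tool_rot: [0.699, 0.716, -0.0, -0.001]
ft_force: [0.7, 0.7, 1.1]
grip_width: 0.0853
grasp_force: 0.0
```

Call:
send_rows(steps="1 0 0 0 0 0 0;1 0 0 0 0 0 0;1 0 0 0 0 0 0;1 0 0 0 0 0 0;1 0 0 0 0 0 0")

```text
clock: 1.35
eef_pos: [0.5038, -0.3952, 0.1478]
tool_rot: [0.701, 0.713, -0.0, 0.0]
ft_force: [-0.5, 0.2, 0.2]
grip_width: 0.0853
grasp_force: 0.0
```

Call:
send_rows(steps="1 0.001 -0.001 -0.03 0 0 0;1 0 0 -0.03 0 0 0;1 0 0 -0.03 0 0 0;1 0 0 -0.025 0 0 0;1 0 0 -0.013 0 0 0")

```text
clock: 1.77
eef_pos: [0.5029, -0.3948, 0.0161]
tool_rot: [0.701, 0.713, -0.0, -0.002]
ft_force: [-1.2, -0.1, -0.4]
grip_width: 0.0853
grasp_force: 0.0
```

Call:
send_rows(steps="0.3 0 0 0 0 0 0;0 0 0 0 0 0 0;-0.5 0 0 0 0 0 0;-1 0 0 0 0 0 0;-1 0 0 0 0 0 0")

```text
clock: 2.18
eef_pos: [0.5067, -0.397, 0.0222]
tool_rot: [0.701, 0.713, -0.0, 0.002]
ft_force: [-1.9, 0.1, 5.3]
grip_width: 0.0428
grasp_force: 58.8
```

Call:
send_rows(steps="-1 0 0 0 0 0 0;-1 0 0 0 0 0 0;-1 0 0 0 0 0 0;-1 0 0 0 0 0 0;-1 0 0 0 0 0 0")

```text
clock: 2.6
eef_pos: [0.5067, -0.397, 0.0222]
tool_rot: [0.701, 0.713, -0.0, 0.002]
ft_force: [-2.3, 0.1, 6.6]
grip_width: 0.0423
grasp_force: 58.9
```

Run:
```python
from h import *
a=shot('top')['frame'];b=shot('side')['frame']
A=cv2.resize(a[140:260,350:470],(480,480),interpolation=2);B=cv2.resize(b[190:290,300:400],(480,480),interpolation=2)
o=np.hstack([A,B]);o=cv2.resize(o,(800,400));cv2.imwrite('pics/g1.png',o[...,::-1])
s=get_obs();print(s['eef_pos'],s['grip_width'])
```

```text
[ 0.50667379 -0.3969773   0.02212742] 0.04219528207255895
```

View pics/g1.png

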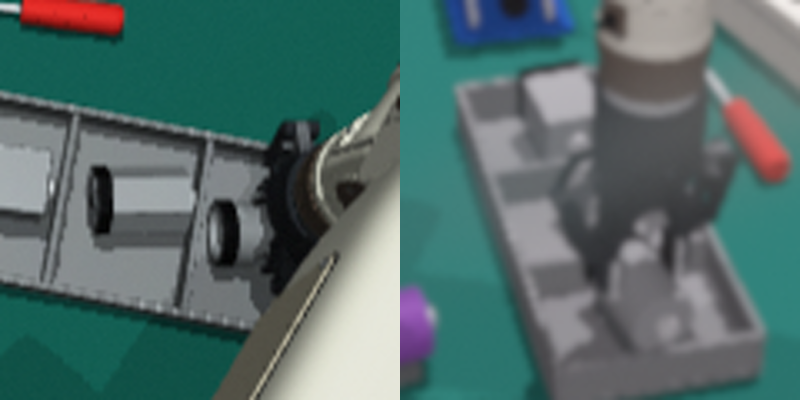

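Fingers straddle the barrel. Top crop (235,235): the mouth is still facing left and the source looks level. Lift gently and check.

Call:
send_rows(steps="-1 0 0 0.003 0 0 0;-1 0 0 0.005 0 0 0;-1 0 0 0.01 0 0 0;-1 0 0 0.015 0 0 0;-1 0 0 0.02 0 0 0")

```text
clock: 3.12
eef_pos: [0.5048, -0.3945, 0.0713]
tool_rot: [0.701, 0.713, -0.0, -0.002]
ft_force: [-0.1, 0.0, -4.2]
grip_width: 0.0423
grasp_force: 57.9
```

Call:
send_rows(steps="-1 0 0 0.02 0 0 0;-1 0 0 0.025 0 0 0;-1 0 0 0.025 0 0 0;-1 0 0 0.02 0 0 0;-1 0 0 0.01 0 0 0")

```text
clock: 3.53
eef_pos: [0.5072, -0.3963, 0.1763]
tool_rot: [0.701, 0.714, 0.0, 0.003]
ft_force: [0.6, -1.1, -3.6]
grip_width: 0.0419
grasp_force: 57.9
```

Call:
send_rows(steps="-1 0 0 0 0 0 0;-1 0 0 0 0 0 0;-1 0 0 0 0 0 0;-1 0 0 0 0 0 0;-1 0 0 0 0 0 0")

```text
clock: 3.95
eef_pos: [0.5051, -0.3949, 0.1702]
tool_rot: [0.701, 0.713, -0.0, -0.002]
ft_force: [1.2, 0.0, -4.1]
grip_width: 0.042
grasp_force: 57.9
```

Run:
```python
from m2 import *
a=shot('top')['frame'];c=shot('side');b=c['frame']
A=cv2.resize(a[140:260,350:470],(480,480),interpolation=2);B=cv2.resize(b[150:270,300:420],(480,480),interpolation=2)
o=np.hstack([A,B]);o=cv2.resize(o,(800,400));cv2.imwrite('pics/g2.png',o[...,::-1])
s=get_obs();print(s['eef_pos'],s['grip_width'],s['tool_rot'],s['ft_force'],s['ft_torque'])
```

```text
[ 0.50537635 -0.39518478  0.17089181] 0.042417990615891306 [ 7.00725387e-01  7.13430136e-01 -1.26304552e-04 -1.16503072e-03] [ 0.21393835  0.22459305 -3.3221459 ] [ 0.05951496 -0.03952901  0.00947413]
```

View pics/g2.png

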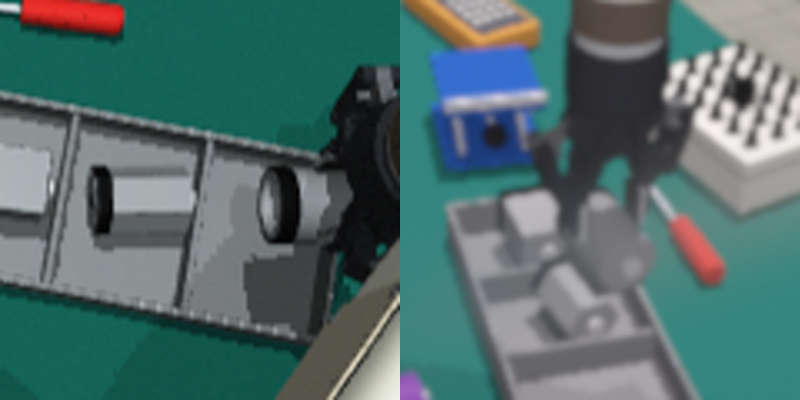

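Run:
```python
from h import *
for n in('top','side'):
    c=load(n);C=cloud(c);P=C.reshape(-1,3)
    P=P[(P[:,1]<-.33)&(P[:,1]>-.46)&(P[:,2]>.15)&(P[:,2]<.235)&(abs(P[:,0]-.505)<.04)]
    for y in np.arange(-.45,-.34,.008):
        q=P[(P[:,1]>=y)&(P[:,1]<y+.008)]
        if len(q)>3:
            k=q[np.abs(q[:,0]-.505)<.008]
            print(n,round(y+.004,3),len(q),'x',q[:,0].min().round(4),q[:,0].max().round(4),'ztop',k[:,2].max().round(4) if len(k) else None, np.median(k[:,2]).round(4) if len(k) else None)
```

```text
top -0.398 52 x 0.471 0.5272 ztop 0.216 0.2129
top -0.39 97 x 0.471 0.5409 ztop 0.2161 0.2133
top -0.382 129 x 0.4776 0.5393 ztop 0.2163 0.2132
top -0.374 78 x 0.4812 0.5279 ztop 0.2161 0.2131
top -0.366 110 x 0.4792 0.5308 ztop 0.2181 0.2121
top -0.358 162 x 0.4793 0.5308 ztop 0.2175 0.2125
side -0.438 85 x 0.4808 0.5265 ztop 0.2132 0.1909
side -0.43 152 x 0.479 0.5285 ztop 0.2147 0.1982
side -0.422 77 x 0.4796 0.5253 ztop 0.2135 0.2117
side -0.414 50 x 0.4774 0.5221 ztop 0.2132 0.2129
side -0.406 143 x 0.4689 0.5363 ztop 0.2132 0.2127
side -0.398 79 x 0.4692 0.5399 ztop 0.2142 0.2124
side -0.39 59 x 0.4693 0.5279 ztop 0.2143 0.2125
side -0.382 32 x 0.4792 0.527 ztop 0.2138 0.2121
side -0.374 36 x 0.4772 0.5251 ztop 0.2151 0.2122
side -0.366 18 x 0.477 0.5269 ztop 0.2145 0.2144
side -0.358 6 x 0.4768 0.5245 ztop None None
```

The held source is level, with its top at z≈0.2138 for TCP z 0.171 (underside ≈ TCP −0.017). Next, carry it to the jack centre at about (0.594, 0.043), yaw 75.6°.

Call:
send_rows(steps="-1 0.006 0.0292 0.002 0 0 -0.018;-1 0.006 0.0292 0.002 0 0 -0.018;-1 0.006 0.0292 0.002 0 0 -0.018;-1 0.006 0.0292 0.002 0 0 -0.018;-1 0.006 0.0292 0.002 0 0 -0.018")

```text
clock: 4.47
eef_pos: [0.5358, -0.2483, 0.1819]
tool_rot: [0.733, 0.681, -0.0, -0.0]
ft_force: [0.4, -0.3, -3.6]
grip_width: 0.0422
grasp_force: 58.0
```

Call:
send_rows(steps="-1 0.006 0.0292 0.002 0 0 -0.018;-1 0.006 0.0292 0.002 0 0 -0.018;-1 0.006 0.0292 0.002 0 0 -0.018;-1 0.006 0.0292 0.002 0 0 -0.018;-1 0.006 0.0292 0.002 0 0 -0.018")

```text
clock: 4.88
eef_pos: [0.5659, -0.1021, 0.1921]
tool_rot: [0.762, 0.647, -0.0, -0.0]
ft_force: [0.3, 0.7, -2.9]
grip_width: 0.0424
grasp_force: 58.0
```

Call:
send_rows(steps="-1 0.006 0.0292 0.002 0 0 -0.018;-1 0.006 0.0292 0.002 0 0 -0.018;-1 0.006 0.0292 0.002 0 0 -0.018;-1 0.006 0.0292 0.002 0 0 -0.018;-1 0.006 0.0292 0.002 0 0 -0.018")

```text
clock: 5.3
eef_pos: [0.5959, 0.0439, 0.2021]
tool_rot: [0.791, 0.612, -0.0, -0.0]
ft_force: [0.8, 0.4, -4.4]
grip_width: 0.0423
grasp_force: 58.0
```

Call:
send_rows(steps="-1 0 0 0 0 0 0;-1 0 0 0 0 0 0;-1 0 0 0 0 0 0;-1 0 0 0 0 0 0;-1 0 0 0 0 0 0")

```text
clock: 5.72
eef_pos: [0.5956, 0.0413, 0.2021]
tool_rot: [0.791, 0.612, -0.0, -0.0]
ft_force: [0.2, -0.6, -3.2]
grip_width: 0.0424
grasp_force: 57.9
```

Run:
```python
from m2 import *
s=[]
for i in range(6):
    n=('top','side')[i%2];c=shot(n);o=get_obs();s.append(np.r_[o['eef_pos'],o['tool_rot']])
s=np.array(s);print(s.mean(0).round(4),s.std(0).round(4))
for n in('top','side'):
    c=load(n);C=cloud(c);f=c['frame'].astype(int);z=C[...,2];x,y=C[...,0],C[...,1]
    m=(f[...,2]>130)&(f[...,0]<90)&(z>.066)&(z<.085)&(abs(x-.6)<.12)&(abs(y-.05)<.12);print(n,'plate',m.sum(),rect(C[m]))
    m=(z>.15)&(z<.25)&(abs(x-.6)<.06)&(abs(y-.045)<.045);P=C[m]
    t=np.radians(75.6);a=np.array([np.cos(t),np.sin(t)]);nn=np.array([-a[1],a[0]]);d=P[:,:2]-[.594,.043]
    sa,sn=d@a,d@nn
    for q in np.arange(-.045,.05,.01):
        k=(sa>=q)&(sa<q+.01)
        if k.sum()>3:print(n,round(q+.005,3),k.sum(),sn[k].min().round(4),sn[k].max().round(4),'z',np.percentile(P[k,2],90).round(4), 'smax',sa[k].max().round(4))
```

```text
[ 0.5958  0.0416  0.2022  0.7908  0.6121 -0.     -0.    ] [0.0001 0.0002 0.     0.0001 0.0001 0.0001 0.    ]
top plate 749 (array([0.59631744, 0.04784772]), np.float32(0.12083755), np.float32(0.11020135), np.float32(75.52962))
top -0.04 98 -0.0238 0.0215 z 0.2424 smax -0.0352
top -0.03 114 -0.0257 0.0225 z 0.2457 smax -0.025
top -0.02 111 -0.0252 0.0223 z 0.2456 smax -0.015
top -0.01 125 -0.0341 0.0309 z 0.2463 smax -0.005
top 0.0 40 -0.022 0.032 z 0.2457 smax 0.0023
side plate 391 (array([0.59200995, 0.039336  ]), np.float32(0.13695502), np.float32(0.11166424), np.float32(74.64592))
side -0.04 132 -0.0248 0.0243 z 0.2405 smax -0.035
side -0.03 50 -0.0228 0.0234 z 0.2443 smax -0.025
side -0.02 22 -0.0249 0.024 z 0.2465 smax -0.015
side -0.01 54 -0.0332 0.0336 z 0.2456 smax -0.0051
side 0.0 17 -0.0339 0.0256 z 0.2458 smax 0.0043
side 0.01 18 -0.0226 0.0236 z 0.2453 smax 0.0145
side 0.02 17 -0.0204 0.0199 z 0.2444 smax 0.0243
side 0.03 15 -0.0224 0.0253 z 0.2466 smax 0.0348
```

Call:
send_rows(steps="-1 -0.001 0.002 -0.025 0 0 0;-1 0 0 -0.025 0 0 0;-1 0 0 -0.025 0 0 0;-1 0 0 -0.02 0 0 0;-1 0 0 -0.008 0 0 0")

```text
clock: 6.43
eef_pos: [0.5924, 0.0441, 0.0957]
tool_rot: [0.79, 0.613, -0.002, -0.002]
ft_force: [-0.3, -0.3, -4.1]
grip_width: 0.0422
grasp_force: 58.1
```

Call:
send_rows(steps="-1 0 0 -0.002 0 0 0;-1 0 0 -0.001 0 0 0;-1 0 0 -0.001 0 0 0;-1 0 0 0 0 0 0;-1 0 0 0 0 0 0")

```text
clock: 6.85
eef_pos: [0.596, 0.0445, 0.0967]
tool_rot: [0.79, 0.613, 0.001, 0.001]
ft_force: [-0.5, -0.0, -3.6]
grip_width: 0.0424
grasp_force: 58.1
```

Call:
send_rows(steps="-1 0 0 -0.001 0 0 0;-1 0 0 0 0 0 0;-1 0 0 -0.001 0 0 0;-1 0 0 0 0 0 0;-1 0 0 0 0 0 0")

```text
clock: 7.27
eef_pos: [0.5948, 0.0444, 0.0931]
tool_rot: [0.79, 0.613, -0.0, -0.0]
ft_force: [0.2, -0.5, -3.2]
grip_width: 0.0421
grasp_force: 58.1
```

Call:
send_rows(steps="-1 0 0 -0.001 0 0 0;-1 0 0 0 0 0 0;-1 0 0 -0.0005 0 0 0;-1 0 0 0 0 0 0;-1 0 0 0 0 0 0")

```text
clock: 7.68
eef_pos: [0.5952, 0.0447, 0.0922]
tool_rot: [0.79, 0.613, 0.0, 0.0]
ft_force: [0.4, 1.1, 1.4]
grip_width: 0.0424
grasp_force: 59.1
```

Contact: the force went from −3.2 to +1.4 N. Opening gradually.

Call:
send_rows(steps="0.1 0 0 -0.0003 0 0 0;0.2 0 0 0 0 0 0;0.3 0 0 0 0 0 0;0.4 0 0 0 0 0 0;0.5 0 0 0 0 0 0")

```text
clock: 8.1
eef_pos: [0.595, 0.0444, 0.0915]
tool_rot: [0.79, 0.613, 0.0, 0.0]
ft_force: [-0.2, -0.6, -0.0]
grip_width: 0.0639
grasp_force: 0.0
```

Call:
send_rows(steps="0.7 0 0 0 0 0 0;1 0 0 0 0 0 0;1 0 0 0 0 0 0;1 0 0 0 0 0 0;1 0 0 0 0 0 0")

```text
clock: 8.52
eef_pos: [0.5949, 0.0445, 0.0914]
tool_rot: [0.79, 0.613, 0.0, -0.0]
ft_force: [0.5, 0.5, 0.7]
grip_width: 0.0858
grasp_force: 0.0
```

Call:
send_rows(steps="1 0 0 0.01 0 0 0;1 0 0 0.02 0 0 0;1 0 0 0.03 0 0 0;1 0 0 0.03 0 0 0;1 0 0 0.03 0 0 0")

```text
clock: 8.93
eef_pos: [0.5946, 0.0444, 0.2134]
tool_rot: [0.79, 0.613, 0.0, -0.0]
ft_force: [0.6, -0.1, -0.6]
grip_width: 0.0851
grasp_force: 0.0
```

Call:
send_rows(steps="1 -0.02 0.03 0.01 0 0 0.06;1 -0.02 0.04 0 0 0 0.12;1 -0.02 0.04 0 0 0 0.12;1 -0.015 0.04 0 0 0 0.12;1 -0.01 0.04 0 0 0 0.12")

```text
clock: 9.35
eef_pos: [0.5117, 0.2291, 0.223]
tool_rot: [0.596, 0.803, 0.001, 0.0]
ft_force: [1.5, 0.4, 0.7]
grip_width: 0.0855
grasp_force: 0.0
```

```bash
cat > m3.py <<'E'
from m2 import *
acc={}
for i in range(6):
    n=('top','side')[i%2];c=shot(n);acc.setdefault(n,[]).append(c)
o=get_obs();print(o['eef_pos'],o['tool_rot'],o['clock'])
for n in acc:
    c=acc[n][0];C=np.median([cloud(k) for k in acc[n]],0);f=c['frame'].astype(int);z=C[...,2];x,y=C[...,0],C[...,1]
    m=(f[...,2]>130)&(f[...,0]<90)&(z>.066)&(z<.085)&(abs(x-.6)<.12)&(abs(y-.05)<.12);print(n,'plate',m.sum(),rect(C[m]))
    m=big((z>.118)&(z<.15)&(abs(x-.6)<.06)&(abs(y-.05)<.06));P=C[m];print('src',m.sum(),rect(P),np.percentile(P[:,2],[50,97]))
    t=np.radians(75.5);a=np.array([np.cos(t),np.sin(t)]);nn=np.array([-a[1],a[0]]);d=P[:,:2]-[.5945,.0435]
    sa,sn=d@a,d@nn
    for q in np.arange(-.055,.06,.01):
        k=(sa>=q)&(sa<q+.01)
        if k.sum()>3:print(n,round(q+.005,3),k.sum(),sn[k].min().round(4),sn[k].max().round(4),'z',np.percentile(P[k,2],95).round(4), 's',sa[k].min().round(4),sa[k].max().round(4))
    m=big((z>.035)&(z<.08)&(y>.22)&(y<.5)&(x<.57)&(x>.4)&(f.min(2)>0)); m2=m&(z>.056);print('th',m2.sum(),rect(C[m2]),np.median(z[m2]))
    m2&=f[...,0]>150
    P=C[m&(f.min(2)>190)];P=P[P[:,2]>.056]; print('white',len(P),rect(P) if len(P)>5 else '')
E
python3 m3.py
python3 - <<'E'
import sys;sys.path.insert(0,'.')
from h import *
a=load('top')['frame'][130:240,110:310];b=load('side')['frame'][130:210,240:380]
o=np.vstack([cv2.resize(a,(600,330),interpolation=2),np.hstack([cv2.resize(b,(456,260),interpolation=2),np.zeros((260,144,3),np.uint8)])])
cv2.imwrite('pics/p1.png',o[...,::-1])
E
```

```text
[0.51328457 0.22735876 0.22185136] [5.98808891e-01 8.00891897e-01 4.45411704e-05 2.80499306e-04] 9.65
top plate 1160 (array([0.59633008, 0.04800762]), np.float32(0.12217567), np.float32(0.11021317), np.float32(75.881905))
src 612 (array([0.59447809, 0.04420773]), np.float32(0.0794762), np.float32(0.050418954), np.float32(74.0758)) [0.13238054 0.13669722]
top -0.04 5 -0.0031 0.0047 z 0.1195 s -0.039 -0.035
top -0.03 87 -0.0218 0.0228 z 0.1359 s -0.0344 -0.0251
top -0.02 81 -0.024 0.0235 z 0.1358 s -0.025 -0.015
top -0.01 76 -0.0238 0.0228 z 0.1356 s -0.0149 -0.0051
top 0.0 77 -0.0233 0.0228 z 0.1357 s -0.0047 0.0047
top 0.01 77 -0.0224 0.0223 z 0.1361 s 0.005 0.0149
top 0.02 79 -0.0243 0.0219 z 0.1362 s 0.0151 0.025
top 0.03 82 -0.0239 0.0232 z 0.1379 s 0.0254 0.035
top 0.04 48 -0.0259 0.0245 z 0.1371 s 0.035 0.0407
th 259 (array([0.51811395, 0.2858063 ]), np.float32(0.06870256), np.float32(0.03374328), np.float32(-66.50984)) 0.060900690847958905
white 201 (array([0.51667853, 0.28599182]), np.float32(0.06741592), np.float32(0.030780401), np.float32(-67.36262))
side plate 214 (array([0
[... 260 characters left out ...]
 z 0.1353 s -0.04 -0.035
side -0.03 26 -0.0162 0.0239 z 0.1349 s -0.035 -0.0255
side -0.02 12 -0.0204 0.023 z 0.1352 s -0.0246 -0.0152
side -0.01 19 -0.0188 0.022 z 0.1357 s -0.0147 -0.0057
side 0.0 15 -0.0208 0.0232 z 0.1352 s -0.0048 0.0041
side 0.01 18 -0.0193 0.0221 z 0.1348 s 0.0052 0.0139
side 0.02 18 -0.0174 0.0238 z 0.1347 s 0.0154 0.0248
side 0.03 21 -0.0223 0.0233 z 0.1355 s 0.0253 0.0346
side 0.04 4 -0.0125 0.0143 z 0.1348 s 0.0355 0.0391
th 143 (array([0.49729745, 0.31985303]), np.float32(0.15626705), np.float32(0.036011796), np.float32(-67.92018)) 0.06113113213843868
white 94 (array([0.50629791, 0.30331512]), np.float32(0.1184702), np.float32(0.032907117), np.float32(-66.57798))
```

View pics/p1.png

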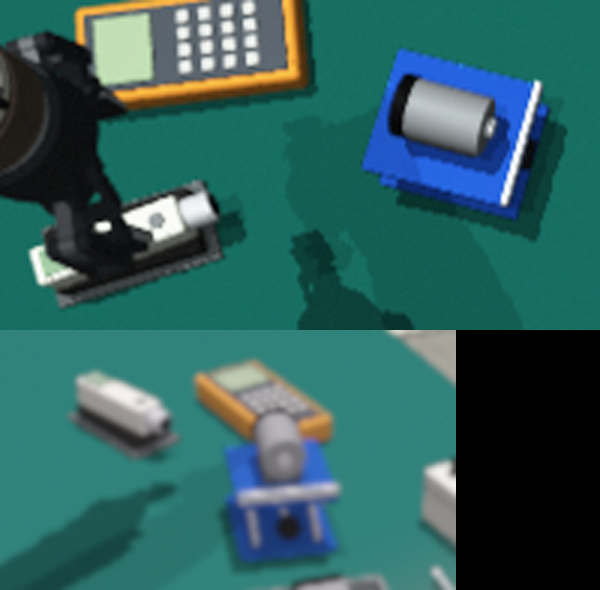

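The source stands upright and level on the plate, about 2 mm or less from centre, mouth to the left and away from the lip. The thermometer is undisturbed, with its origin ≈ (0.497, 0.3305) and yaw ≈ −67.4°.

Call:
send_rows(steps="1 -0.004 0.025 -0.015 0 0 0.03;1 -0.004 0.026 -0.02 0 0 0.03;1 -0.004 0.026 -0.02 0 0 0.03;1 -0.004 0.026 -0.015 0 0 0.018;1 0 0 0 0 0 0")

```text
clock: 10.07
eef_pos: [0.4952, 0.3321, 0.1473]
tool_rot: [0.554, 0.833, -0.002, -0.002]
ft_force: [-0.3, -0.1, -1.5]
grip_width: 0.0858
grasp_force: 0.0
```

Call:
send_rows(steps="1 0 0 0 0 0 0;1 0 0 0 0 0 0;1 0 0 0 0 0 0;1 0 0 0 0 0 0;1 0 0 0 0 0 0")

```text
clock: 10.48
eef_pos: [0.4979, 0.3301, 0.1525]
tool_rot: [0.555, 0.832, 0.001, 0.0]
ft_force: [0.4, 0.2, 0.0]
grip_width: 0.0858
grasp_force: 0.0
```

Run:
```python
from m2 import *
acc={}
for i in range(4):
    n=('top','side')[i%2];c=shot(n);acc.setdefault(n,[]).append(c)
o=get_obs();print(o['eef_pos'],o['tool_rot'],o['clock'])
for n in acc:
    C=np.median([cloud(k) for k in acc[n]],0);z=C[...,2];x,y=C[...,0],C[...,1]
    P=C[(z>.045)&(z<.07)&(y>.22)&(y<.45)&(x<.57)&(x>.4)]
    t=np.radians(-67.4);a=np.array([np.cos(t),np.sin(t)]);nn=np.array([-a[1],a[0]]);d=P[:,:2]-[.497,.3305];sa,sn=d@a,d@nn
    for q in np.arange(-.08,.09,.02):
        k=(sa>=q)&(sa<q+.02)
        if k.sum()>3:print(n,round(q+.01,3),k.sum(),sn[k].min().round(4),sn[k].max().round(4),'z',np.median(P[k,2]).round(4),'s',sa[k].min().round(4),sa[k].max().round(4))
```

```text
[0.49723774 0.33072144 0.15180471] [5.54440038e-01 8.32223625e-01 2.64366004e-04 1.10138897e-04] 10.6833
top -0.07 18 -0.0158 0.0175 z 0.0598 s -0.0688 -0.06
top -0.05 82 -0.0155 0.0181 z 0.0612 s -0.0588 -0.0402
top -0.03 118 -0.0158 0.0185 z 0.0614 s -0.0399 -0.0203
top -0.01 111 -0.0157 0.019 z 0.0609 s -0.0199 -0.0001
top 0.01 112 -0.0155 0.0179 z 0.0609 s 0.0002 0.0198
top 0.03 113 -0.0151 0.0185 z 0.0615 s 0.0201 0.0399
top 0.05 118 -0.0153 0.0179 z 0.0608 s 0.0402 0.0598
top 0.07 80 -0.0117 0.015 z 0.0569 s 0.0609 0.0799
top 0.09 27 -0.0117 0.0136 z 0.0542 s 0.08 0.0836
side -0.07 9 -0.0202 0.0107 z 0.0609 s -0.0672 -0.0605
side -0.05 24 -0.0197 0.0109 z 0.0609 s -0.0585 -0.0404
side -0.03 27 -0.0214 0.0122 z 0.0605 s -0.0396 -0.0219
side -0.01 24 -0.0205 0.0123 z 0.0606 s -0.0184 -0.0003
side 0.01 27 -0.022 0.0128 z 0.06 s 0.0009 0.0189
side 0.03 26 -0.0214 0.0114 z 0.0606 s 0.0201 0.0399
side 0.05 38 -0.0216 0.0161 z 0.0591 s 0.0407 0.0595
side 0.07 19 -0.0193 0.0052 z 0.0566 s 0.0605 0.077
side 0.09 15 -0.017 0.0066 z 0.0525 s 0.0804 0.0873
```

Call:
send_rows(steps="1 0 0 -0.03 0 0 0;1 0 0 -0.03 0 0 0;1 0 0 -0.03 0 0 0;1 0 0 -0.02 0 0 0;1 0 0 -0.007 0 0 0")

```text
clock: 11.1
eef_pos: [0.4944, 0.3293, 0.0305]
tool_rot: [0.554, 0.832, -0.003, -0.001]
ft_force: [-0.5, -0.1, -0.8]
grip_width: 0.0852
grasp_force: 0.0
```

Call:
send_rows(steps="1 0 0 0 0 0 0;1 0 0 0 0 0 0;0.4 0 0 0 0 0 0;0.2 0 0 0 0 0 0;0 0 0 0 0 0 0")

```text
clock: 11.52
eef_pos: [0.4981, 0.3317, 0.0362]
tool_rot: [0.554, 0.832, 0.002, 0.001]
ft_force: [0.5, 0.7, 0.1]
grip_width: 0.0518
grasp_force: 0.0
```

Call:
send_rows(steps="-0.1 0 0 0 0 0 0;-0.2 0 0 0 0 0 0;-0.3 0 0 0 0 0 0;-0.4 0 0 0 0 0 0;-0.6 0 0 0 0 0 0")

```text
clock: 11.93
eef_pos: [0.4972, 0.3312, 0.0357]
tool_rot: [0.554, 0.832, 0.001, 0.0]
ft_force: [-0.6, -1.1, 6.4]
grip_width: 0.0286
grasp_force: 58.8
```

Call:
send_rows(steps="-1 0 0 0 0 0 0;-1 0 0 0 0 0 0;-1 0 0 0 0 0 0;-1 0 0 0 0 0 0;-1 0 0 0 0 0 0")

```text
clock: 12.35
eef_pos: [0.4972, 0.3312, 0.0357]
tool_rot: [0.554, 0.832, 0.001, 0.0]
ft_force: [-1.8, -0.8, 6.7]
grip_width: 0.0287
grasp_force: 58.8
```

Call:
send_rows(steps="-1 0 0 0.003 0 0 0;-1 0 0 0.007 0 0 0;-1 0 0 0.012 0 0 0;-1 0 0 0.018 0 0 0;-1 0 0 0.025 0 0 0")

```text
clock: 12.77
eef_pos: [0.4958, 0.3301, 0.0985]
tool_rot: [0.554, 0.832, -0.002, -0.001]
ft_force: [-0.3, 1.0, -0.0]
grip_width: -0.0001
grasp_force: 0.0
```

Call:
send_rows(steps="-1 0 0 0.02 0 0 0;-1 0 0 0.015 0 0 0;-1 0 0 0.01 0 0 0;-1 0 0 0 0 0 0;-1 0 0 0 0 0 0")

```text
clock: 13.18
eef_pos: [0.4972, 0.3311, 0.1447]
tool_rot: [0.554, 0.832, 0.0, 0.0]
ft_force: [0.6, 0.6, 1.0]
grip_width: 0.0001
grasp_force: 0.0
```

Call:
send_rows(steps="-1 0 0 0 0 0 0;-1 0 0 0 0 0 0;-1 0 0 0 0 0 0;-1 0 0 0 0 0 0;-1 0 0 0 0 0 0")

```text
clock: 13.6
eef_pos: [0.4967, 0.3308, 0.1437]
tool_rot: [0.554, 0.832, -0.001, -0.0]
ft_force: [0.3, -0.1, -0.2]
grip_width: -0.0001
grasp_force: 0.0
```

```bash
cat > m4.py <<'E'
from m2 import *
import sys
def th(off_z):
    acc={}
    for i in range(6):
        n=('top','side')[i%2];c=shot(n);acc.setdefault(n,[]).append(c)
    o=get_obs();q=o['tool_rot'];yaw=2*np.arctan2(q[1],q[0])-np.pi;p=o['eef_pos']
    print(p.round(4),'th yaw',np.degrees(yaw).round(2),q.round(4),o['clock'],o['ft_force'].round(1))
    a=np.array([np.cos(yaw),np.sin(yaw)]);nn=np.array([-a[1],a[0]])
    for n in acc:
        C=np.median([cloud(k) for k in acc[n]],0).reshape(-1,3);d=C[:,:2]-p[:2];sa,sn=d@a,d@nn
        m=(C[:,2]>p[2]-.015)&(C[:,2]<p[2]+.037)&(sa<.1)&(sa>-.09)&(abs(sn)<.04);P,sa,sn=C[m],sa[m],sn[m]
        for q in np.arange(-.08,.09,.02):
            k=(sa>=q)&(sa<q+.02)
            if k.sum()>3:
                t=k&(abs(sn)<.008);print(n,round(q+.01,3),k.sum(),'n',sn[k].min().round(4),sn[k].max().round(4),'z-tcp',(np.median(P[t,2])-p[2]).round(4) if t.any() else '','s',sa[k].min().round(4),sa[k].max().round(4))
if __name__=='__main__': th(0)
E
python3 m4.py
```

```text
[0.497  0.331  0.1444] th yaw -67.31 [0.5542 0.8324 0.     0.    ] 13.9 [ 0.1  0.1 -0.1]
top 0.01 20 n -0.0108 0.0141 z-tcp 0.0323 s 0.0003 0.0111
side 0.01 12 n -0.0135 0.007 z-tcp 0.0312 s 0.0032 0.0126
```

The grip slipped: the pads were too high on the body. I'll look at where it lies now.

Run:
```python
from h import *
a=load('top')['frame'][170:250,100:220];b=load('side')['frame'][125:185,190:310]
o=np.vstack([cv2.resize(a,(450,300),interpolation=2),cv2.resize(b,(450,225),interpolation=2)])
cv2.imwrite('pics/t1.png',o[...,::-1])
from m2 import *
for n in('top','side'):
    C=cloud(load(n));z=C[...,2];x,y=C[...,0],C[...,1]
    m=(z>.03)&(z<.075)&(y>.2)&(y<.48)&(x<.6)&(x>.38);m=big(m);P=C[m];print(n,m.sum(),rect(P),rect(P[P[:,2]>.052]))
    r=rect(P[P[:,2]>.052]);t=np.radians(r[3]);a=np.array([np.cos(t),np.sin(t)]);nn=np.array([-a[1],a[0]]);d=P[:,:2]-[.497,.3305];sa,sn=d@a,d@nn
    for q in np.arange(-.1,.11,.02):
        k=(sa>=q)&(sa<q+.02)
        if k.sum()>3:print(n,round(q+.01,3),k.sum(),sn[k].min().round(4),sn[k].max().round(4),'z',np.percentile(P[k,2],[10,50,90]).round(4),'s',sa[k].min().round(4),sa[k].max().round(4))
```

```text
top 928 (array([0.50410107, 0.32500232]), np.float32(0.15306564), np.float32(0.044449147), np.float32(-68.269516)) (array([0.50033942, 0.32376041]), np.float32(0.15274376), np.float32(0.035901412), np.float32(-67.020775))
top -0.07 52 -0.0158 0.0184 z [0.0533 0.061  0.0629] s -0.0689 -0.0601
top -0.05 126 -0.0165 0.0181 z [0.0451 0.0614 0.0638] s -0.06 -0.04
top -0.03 129 -0.0172 0.0276 z [0.0445 0.061  0.063 ] s -0.0397 -0.02
top -0.01 124 -0.0174 0.0161 z [0.047  0.0603 0.0632] s -0.02 -0.0002
top 0.01 124 -0.0175 0.0168 z [0.0476 0.0608 0.0632] s 0.0002 0.0199
top 0.03 123 -0.0171 0.0184 z [0.0452 0.0609 0.064 ] s 0.0202 0.04
top 0.05 134 -0.0174 0.0216 z [0.0437 0.0604 0.0636] s 0.0405 0.0599
top 0.07 85 -0.0141 0.0123 z [0.0507 0.056  0.0595] s 0.0605 0.0797
top 0.09 31 -0.0122 0.0099 z [0.0417 0.052  0.0587] s 0.0803 0.0842
side 288 (array([0.49600665, 0.3171803 ]), np.float32(0.15451518), np.float32(0.0367847), np.float32(-67.28946)) (array([0.4944747 , 0.31785345]), np.float32(0.15128711), np.float32(0.036395043), np.float32(-69.3691))
side -0.07 9 -0.0238 0.0034 z [0.039  0.0598 0.0638] s -0.0647 -0.0601
side -0.05 36 -0.0265 0.0087 z [0.0377 0.059  0.0637] s -0.0599 -0.0407
side -0.03 37 -0.025 0.0114 z [0.0367 0.0583 0.0627] s -0.0397 -0.0206
side -0.01 35 -0.025 0.0101 z [0.0363 0.057  0.0614] s -0.0198 -0.0012
side 0.01 35 -0.0242 0.0094 z [0.0352 0.059  0.0636] s 0.0007 0.0192
side 0.03 37 -0.0224 0.0105 z [0.0401 0.0575 0.0622] s 0.0206 0.04
side 0.05 40 -0.0217 0.0114 z [0.0388 0.055  0.0629] s 0.0428 0.0596
side 0.07 30 -0.0207 0.0109 z [0.0373 0.0543 0.0614] s 0.0603 0.0794
side 0.09 29 -0.0202 0.0123 z [0.0388 0.0492 0.057 ] s 0.0802 0.0894
```

View pics/t1.png

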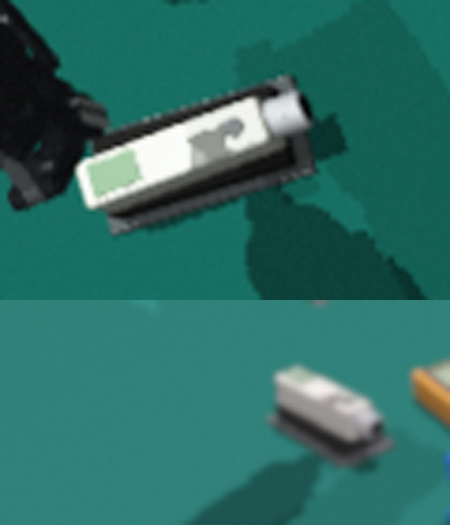

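The thermometer is still flat on its rest and unmoved (yaw ≈ −67°, top at 0.061). I'll regrasp about 9 mm lower.

Call:
send_rows(steps="1 0 0 0 0 0 0;1 0 0 0 0 0 0;1 0 0 0 0 0 0;1 0 0 0 0 0 0;1 0 0 0 0 0 0")

```text
clock: 14.32
eef_pos: [0.497, 0.331, 0.1444]
tool_rot: [0.554, 0.832, -0.0, 0.0]
ft_force: [-0.4, -0.7, 0.5]
grip_width: 0.0607
grasp_force: 0.0
```

Call:
send_rows(steps="1 0 0 -0.025 0 0 0;1 0 0 -0.03 0 0 0;1 0 0 -0.025 0 0 0;1 0 0 -0.015 0 0 0;1 0 0 -0.01 0 0 0")

```text
clock: 14.73
eef_pos: [0.4956, 0.3301, 0.0369]
tool_rot: [0.554, 0.832, -0.002, -0.001]
ft_force: [-0.2, -0.2, 0.4]
grip_width: 0.0854
grasp_force: 0.0
```

Call:
send_rows(steps="1 0 0 -0.004 0 0 0;1 0 0 -0.003 0 0 0;1 0 0 -0.003 0 0 0;1 0 0 -0.002 0 0 0;1 0 0 0 0 0 0")

```text
clock: 15.15
eef_pos: [0.4975, 0.3313, 0.028]
tool_rot: [0.554, 0.832, 0.001, 0.0]
ft_force: [-0.0, -1.3, 0.2]
grip_width: 0.0852
grasp_force: 0.0
```

Call:
send_rows(steps="0.3 0 0 0 0 0 0;0.1 0 0 0 0 0 0;0 0 0 0 0 0 0;-0.1 0 0 0 0 0 0;-0.1 0 0 0 0 0 0")

```text
clock: 15.57
eef_pos: [0.4971, 0.3311, 0.0276]
tool_rot: [0.554, 0.832, 0.0, 0.0]
ft_force: [-0.7, 0.2, 0.8]
grip_width: 0.0386
grasp_force: 0.0
```

Call:
send_rows(steps="-0.15 0 0 0 0 0 0;-0.2 0 0 0 0 0 0;-0.25 0 0 0 0 0 0;-0.3 0 0 0 0 0 0;-0.4 0 0 0 0 0 0")

```text
clock: 15.98
eef_pos: [0.497, 0.331, 0.0277]
tool_rot: [0.554, 0.832, 0.0, 0.0]
ft_force: [-0.9, 0.2, 3.5]
grip_width: 0.0322
grasp_force: 60.0
```

Call:
send_rows(steps="-1 0 0 0 0 0 0;-1 0 0 0 0 0 0;-1 0 0 0 0 0 0;-1 0 0 0 0 0 0;-1 0 0 0 0 0 0")

```text
clock: 16.4
eef_pos: [0.4971, 0.331, 0.0277]
tool_rot: [0.554, 0.832, 0.0, 0.0]
ft_force: [-1.5, -1.2, 4.9]
grip_width: 0.0321
grasp_force: 60.2
```

Call:
send_rows(steps="-1 0 0 0.001 0 0 0;-1 0 0 0.002 0 0 0;-1 0 0 0.003 0 0 0;-1 0 0 0.003 0 0 0;-1 0 0 0.003 0 0 0")

```text
clock: 16.82
eef_pos: [0.497, 0.3309, 0.0393]
tool_rot: [0.554, 0.832, -0.0, -0.0]
ft_force: [0.6, 0.2, -2.2]
grip_width: 0.032
grasp_force: 59.6
```

Held now (width 32 mm, weight −2 N). Continue up and measure in hand.

Call:
send_rows(steps="-1 0 0 0.008 0 0 0;-1 0 0 0.015 0 0 0;-1 0 0 0.02 0 0 0;-1 0 0 0.02 0 0 0;-1 0 0 0.012 0 0 0")

```text
clock: 17.23
eef_pos: [0.498, 0.3317, 0.1174]
tool_rot: [0.554, 0.832, 0.002, 0.001]
ft_force: [0.2, 1.2, -1.1]
grip_width: 0.0324
grasp_force: 59.7
```

Call:
send_rows(steps="-1 0 0 0 0 0 0;-1 0 0 0 0 0 0;-1 0 0 0 0 0 0;-1 0 0 0 0 0 0;-1 0 0 0 0 0 0")

```text
clock: 17.65
eef_pos: [0.4962, 0.3304, 0.113]
tool_rot: [0.554, 0.832, -0.001, -0.0]
ft_force: [-0.6, 0.1, -0.8]
grip_width: 0.0322
grasp_force: 59.8
```

```bash
python3 m4.py
```

```text
[0.4969 0.3309 0.1141] th yaw -67.31 [ 5.542e-01  8.324e-01 -2.000e-04 -1.000e-04] 17.95 [-0.3 -0.7 -1.6]
top -0.07 32 n -0.016 0.0014 z-tcp 0.0332 s -0.0692 -0.0606
top -0.05 12 n -0.0157 -0.0089 z-tcp  s -0.06 -0.0543
top -0.03 6 n -0.0158 -0.0106 z-tcp  s -0.038 -0.0336
top -0.01 46 n -0.0278 0.0181 z-tcp 0.0336 s -0.0159 -0.0001
top 0.01 150 n -0.0259 0.0235 z-tcp 0.033 s 0.0001 0.0199
top 0.03 152 n -0.017 0.0169 z-tcp 0.0333 s 0.0201 0.0399
top 0.05 166 n -0.0164 0.0183 z-tcp 0.0332 s 0.0401 0.0594
top 0.07 103 n -0.0123 0.0149 z-tcp 0.0299 s 0.0601 0.0798
top 0.09 49 n -0.0124 0.0136 z-tcp 0.0244 s 0.0801 0.0849
side -0.07 12 n -0.0202 0.0052 z-tcp 0.0326 s -0.0727 -0.0617
side -0.05 32 n -0.0235 0.0003 z-tcp 0.0344 s -0.059 -0.041
side -0.03 21 n -0.0223 -0.0145 z-tcp  s -0.0391 -0.0202
side -0.01 27 n -0.0309 0.015 z-tcp 0.0342 s -0.0197 -0.001
side 0.01 47 n -0.0311 0.0272 z-tcp 0.0338 s 0.0004 0.0183
side 0.03 38 n -0.021 0.0091 z-tcp 0.034 s 0.0203 0.0377
side 0.05 51 n -0.0216 0.0117 z-tcp 0.0328 s 0.0405 0.0599
side 0.07 29 n -0.0183 0.0041 z-tcp 0.0298 s 0.0601 0.0783
side 0.09 33 n -0.016 0.0101 z-tcp 0.0211 s 0.0803 0.0881
```

Held level with the origin at the TCP and the nose axis at TCP +0.0174. The aim pose is TCP (0.648, 0.250, 0.093), yaw −104.5°.

Call:
send_rows(steps="-1 0.0151 -0.0081 0 0 0 -0.065;-1 0.0151 -0.0081 0 0 0 -0.065;-1 0.0151 -0.0081 0 0 0 -0.065;-1 0.0151 -0.0081 0 0 0 -0.065;-1 0.0151 -0.0081 0 0 0 -0.065")

```text
clock: 18.37
eef_pos: [0.5731, 0.2902, 0.1144]
tool_rot: [0.683, 0.731, 0.0, 0.0]
ft_force: [0.2, 0.8, -1.0]
grip_width: 0.0321
grasp_force: 59.7
```

Call:
send_rows(steps="-1 0.0151 -0.0081 -0.003 0 0 -0.065;-1 0.0151 -0.0081 -0.004 0 0 -0.065;-1 0.0151 -0.0081 -0.005 0 0 -0.065;-1 0.0151 -0.0081 -0.005 0 0 -0.065;-1 0.0151 -0.0081 -0.004 0 0 -0.065")

```text
clock: 18.78
eef_pos: [0.6485, 0.2495, 0.0928]
tool_rot: [0.792, 0.611, -0.0, -0.0]
ft_force: [0.1, 0.5, -2.8]
grip_width: 0.0318
grasp_force: 59.7
```

Call:
send_rows(steps="-1 0 0 0 0 0 0;-1 0 0 0 0 0 0;-1 0 0 0 0 0 0;-1 0 0 0 0 0 0;-1 0 0 0 0 0 0")

```text
clock: 19.2
eef_pos: [0.6475, 0.2507, 0.0939]
tool_rot: [0.791, 0.612, 0.0, -0.0]
ft_force: [-0.2, -0.2, -2.2]
grip_width: 0.0321
grasp_force: 59.9
```

```bash
python3 m4.py
python3 - <<'E'
from m2 import *
o=get_obs();q=o['tool_rot'];p=o['eef_pos'];yaw=2*np.arctan2(q[1],q[0])-np.pi;a=np.array([np.cos(yaw),np.sin(yaw)]);n=np.array([-a[1],a[0]])
for s in('top','side'):
    C=cloud(load(s)).reshape(-1,3);P=C[(C[:,2]>.118)&(C[:,2]<.15)&(abs(C[:,0]-.595)<.05)&(abs(C[:,1]-.045)<.05)];d=P[:,:2]-p[:2];sa,sn=d@a,d@n
    for lo,hi in ((.16,.2),(.2,.225),(.225,.25),(.25,.29)):
        k=(sa>lo)&(sa<hi)
        if k.sum()>5:print(s,lo,k.sum(),'s',sa[k].min().round(4),sa[k].max().round(4),'n mid',((sn[k].min()+sn[k].max())/2).round(4),sn[k].mean().round(4))
f=load('top')['frame'][130:230,120:300];g=load('side')['frame'][125:215,250:370]
o=np.hstack([cv2.resize(f,(450,250),interpolation=2),cv2.resize(g,(333,250),interpolation=2)]);cv2.imwrite('pics/h1.png',o[...,::-1])
E
```

```text
[0.6479 0.2503 0.0936] th yaw -104.53 [7.908e-01 6.120e-01 1.000e-04 0.000e+00] 19.5 [ 0.1  0.  -1.6]
top -0.03 14 n 0.0014 0.0141 z-tcp 0.0332 s -0.0267 -0.0204
top -0.01 76 n -0.0185 0.0142 z-tcp 0.0337 s -0.0192 -0.0002
top 0.01 132 n -0.0294 0.0209 z-tcp 0.0336 s 0.0001 0.0199
top 0.03 121 n -0.0191 0.0152 z-tcp 0.0344 s 0.0201 0.04
top 0.05 140 n -0.0195 0.0145 z-tcp 0.0335 s 0.04 0.0593
top 0.07 92 n -0.0162 0.0107 z-tcp 0.0304 s 0.06 0.08
top 0.09 44 n -0.0148 0.0106 z-tcp 0.0239 s 0.08 0.0843
side -0.07 4 n -0.0078 0.0132 z-tcp 0.0343 s -0.0616 -0.0603
side -0.05 12 n -0.0103 0.0148 z-tcp 0.0345 s -0.0569 -0.0401
side -0.03 15 n -0.018 0.0124 z-tcp 0.0339 s -0.0354 -0.0201
side -0.01 17 n -0.0185 0.0144 z-tcp 0.0338 s -0.019 -0.0006
side 0.01 34 n -0.0291 0.0241 z-tcp 0.0348 s 0.0002 0.0194
side 0.03 20 n -0.0175 0.0126 z-tcp 0.0349 s 0.0201 0.0398
side 0.05 33 n -0.0187 0.0142 z-tcp 0.034 s 0.0421 0.0599
side 0.07 25 n -0.0172 0.0113 z-tcp 0.0309 s 0.0601 0.0797
side 0.09 38 n -0.0155 0.0109 z-tcp 0.02 s 0.0805 0.0907
top 0.16 218 s 0.1727 0.2 n mid -0.0001 -0.0019
top 0.2 194 s 0.2 0.2248 n mid 0.0006 -0.0019
top 0.225 196 s 0.2251 0.2495 n mid 0.0004 -0.0016
side 0.16 44 s 0.1728 0.2 n mid -0.002 -0.0048
side 0.2 47 s 0.2005 0.2248 n mid -0.0015 -0.0044
side 0.225 56 s 0.2264 0.2498 n mid -0.001 -0.001
side 0.25 30 s 0.25 0.2572 n mid -0.0005 -0.0031
```

View pics/h1.png

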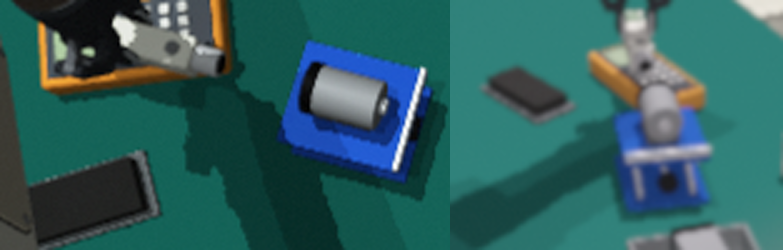

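On aim: nose-to-mouth gap ≈ 88 mm, height within 1 mm, angle within 0.1°, sideways ≈ 1–2 mm. I'll nudge it, then hold.

Call:
send_rows(steps="-1 0.0015 -0.0004 -0.0003 0 0 0;-1 0 0 0 0 0 0;-1 0 0 0 0 0 0;-1 0 0 0 0 0 0;-1 0 0 0 0 0 0")

```text
clock: 19.92
eef_pos: [0.6495, 0.2495, 0.093]
tool_rot: [0.791, 0.612, -0.0, -0.0]
ft_force: [0.1, 0.1, -1.4]
grip_width: 0.0324
grasp_force: 59.9
```

Call:
send_rows(steps="-1 0 0 0 0 0 0;-1 0 0 0 0 0 0;-1 0 0 0 0 0 0;-1 0 0 0 0 0 0;-1 0 0 0 0 0 0")

```text
clock: 20.33
eef_pos: [0.6495, 0.2496, 0.0931]
tool_rot: [0.791, 0.612, -0.0, 0.0]
ft_force: [-0.4, 0.2, -2.4]
grip_width: 0.032
grasp_force: 59.9
```

Call:
send_rows(steps="-1 0 0 0 0 0 0;-1 0 0 0 0 0 0;-1 0 0 0 0 0 0;-1 0 0 0 0 0 0;-1 0 0 0 0 0 0")

```text
clock: 20.75
eef_pos: [0.6495, 0.2496, 0.0931]
tool_rot: [0.791, 0.612, 0.0, 0.0]
ft_force: [-0.3, 0.5, -2.1]
grip_width: 0.0322
grasp_force: 59.9
```

Call:
send_rows(steps="-1 0 0 0 0 0 0;-1 0 0 0 0 0 0;-1 0 0 0 0 0 0;-1 0 0 0 0 0 0;-1 0 0 0 0 0 0")

```text
clock: 21.17
eef_pos: [0.6495, 0.2496, 0.0931]
tool_rot: [0.791, 0.612, -0.0, -0.0]
ft_force: [0.0, 0.7, -1.0]
grip_width: 0.032
grasp_force: 59.9
```

Call:
send_rows(steps="-1 0 0 0 0 0 0;-1 0 0 0 0 0 0;-1 0 0 0 0 0 0;-1 0 0 0 0 0 0;-1 0 0 0 0 0 0")

```text
clock: 21.58
eef_pos: [0.6495, 0.2496, 0.0931]
tool_rot: [0.791, 0.612, 0.0, 0.0]
ft_force: [-0.6, 0.3, -1.6]
grip_width: 0.0321
grasp_force: 59.9
```

Run:
```python
from m2 import *
o=get_obs();print(o['eef_pos'],o['clock'])
for n in('top','side'):
    C=cloud(load(n));z=C[...,2];x,y=C[...,0],C[...,1];m=big((z>.017)&(z<.034)&(y>.22)&(y<.45)&(x<.57)&(x>.4));print(n,m.sum(),rect(C[m]),np.median(z[m]))
    v,u=np.where(m);f=load(n)['frame'];d=m&(f.sum(2)<150);print('black',rect(C[big(d)]))
```

```text
[0.64951468 0.24958883 0.09311597] 21.5833
top 980 (array([0.50346039, 0.33398157]), np.float32(0.11602539), np.float32(0.06085258), np.float32(-71.01231)) 0.025283490953232957
black (array([0.50191458, 0.33341638]), np.float32(0.11554831), np.float32(0.057870124), np.float32(-71.55963))
side 242 (array([0.49758578, 0.33588358]), np.float32(0.14059535), np.float32(0.063625485), np.float32(-70.9676)) 0.02495626118055405
black (array([0.4832431 , 0.30871613]), np.float32(0.11917293), np.float32(0.040435366), np.float32(-48.7475))
```

The hold is done (over 1.6 s, still to 0.1 mm). Next, the rest pose: raise and retreat a little, then measure it.

Call:
send_rows(steps="-1 0 0.01 0.01 0 0 0;-1 0 0.015 0.015 0 0 0.03;-1 -0.01 0.015 0.015 0 0 0.06;-1 -0.01 0.01 0.01 0 0 0.06;-1 0 0 0 0 0 0.03")

```text
clock: 22.0
eef_pos: [0.6292, 0.303, 0.1465]
tool_rot: [0.731, 0.683, 0.003, 0.0]
ft_force: [0.5, 0.3, -0.2]
grip_width: 0.032
grasp_force: 60.0
```

Run:
```python
from m2 import *
acc={}
for i in range(6):
    n=('top','side')[i%2];c=shot(n);acc.setdefault(n,[]).append(c)
o=get_obs();print(o['eef_pos'],o['tool_rot'],o['clock'])
for n in acc:
    C=np.median([cloud(k) for k in acc[n]],0);z=C[...,2];x,y=C[...,0],C[...,1];f=acc[n][0]['frame']
    m=big((z>.021)&(z<.031)&(y>.22)&(y<.45)&(x<.57)&(x>.42)&(f.max(2)<75));P=C[m]
    q=onplane(acc[n][0],np.argwhere(m)[:,::-1],.025)
    print(n,m.sum(),rect(q),rect(P))
    v,u=np.where(m);print(u.min(),u.max(),v.min(),v.max())
    t=np.radians(-70);a=np.array([np.cos(t),np.sin(t)]);nn=np.array([-a[1],a[0]]);d=q[:,:2]-[.5,.335];sa,sn=d@a,d@nn
    for b in np.arange(-.08,.08,.02):
        k=(sa>=b)&(sa<b+.02)
        if k.sum()>5:print(round(b+.01,3),k.sum(),sn[k].min().round(4),sn[k].max().round(4),'s',sa[k].min().round(4),sa[k].max().round(4))
```

```text
[0.62939628 0.29889359 0.14226021] [ 7.33242741e-01  6.79966598e-01 -6.94648521e-04 -1.58703061e-04] 22.3
top 1077 (array([0.50037735, 0.33950806]), np.float32(0.12922513), np.float32(0.06078361), np.float32(-71.42493)) (array([0.50039963, 0.3403035 ]), np.float32(0.1287362), np.float32(0.059556562), np.float32(-71.52945))
125 176 193 227
-0.07 74 -0.0261 0.0326 s -0.0689 -0.0601
-0.05 172 -0.0271 0.0334 s -0.06 -0.04
-0.03 168 -0.0273 0.0325 s -0.0399 -0.02
-0.01 167 -0.0281 0.0325 s -0.0198 -0.0001
0.01 165 -0.0275 0.0306 s 0.0 0.0199
0.03 166 -0.0285 0.0315 s 0.02 0.0397
0.05 162 -0.0286 0.0297 s 0.04 0.0598
side 191 (array([0.494521  , 0.32968839]), np.float32(0.12692498), np.float32(0.057921488), np.float32(-71.45999)) (array([0.49719757, 0.33122635]), np.float32(0.124589734), np.float32(0.057176176), np.float32(-70.19112))
265 290 150 163
-0.05 27 -0.0304 0.0233 s -0.0589 -0.0404
-0.03 30 -0.0351 0.0211 s -0.0397 -0.0203
-0.01 31 -0.0344 0.0216 s -0.0196 -0.0
0.01 29 -0.033 0.022 s 0.0008 0.0199
0.03 31 -0.0346 0.0203 s 0.0209 0.0397
0.05 32 -0.0362 0.0208 s 0.0406 0.0599
0.07 10 -0.0303 0.0182 s 0.0604 0.0671
```

Rest: 129 × 60 mm, centre ≈ (0.499, 0.338), yaw −71.4°, top at 0.025, all matching the text. I'll return the thermometer to TCP (0.5005, 0.333), yaw −71.4°.

Call:
send_rows(steps="-1 -0.016 0.0043 0 0 0 0.05;-1 -0.016 0.0043 0 0 0 0.05;-1 -0.016 0.0043 0 0 0 0.05;-1 -0.016 0.0043 0 0 0 0.05;-1 -0.016 0.0043 -0.01 0 0 0.05")

```text
clock: 22.72
eef_pos: [0.5502, 0.3212, 0.1346]
tool_rot: [0.642, 0.767, 0.002, 0.001]
ft_force: [0.5, 1.1, -1.1]
grip_width: 0.0321
grasp_force: 60.1
```

Call:
send_rows(steps="-1 -0.016 0.0043 -0.015 0 0 0.05;-1 -0.016 0.0043 -0.02 0 0 0.05;-1 -0.017 0.004 -0.015 0 0 0.05;-1 0 0 -0.01 0 0 0;-1 0 0 0 0 0 0")

```text
clock: 23.13
eef_pos: [0.4982, 0.3322, 0.0701]
tool_rot: [0.583, 0.812, -0.003, -0.001]
ft_force: [0.3, -0.2, -1.2]
grip_width: 0.032
grasp_force: 60.1
```

Call:
send_rows(steps="-1 0 0 0 0 0 0;-1 0 0 0 0 0 0;-1 0 0 0 0 0 0;-1 0 0 0 0 0 0;-1 0 0 0 0 0 0")

```text
clock: 23.55
eef_pos: [0.5015, 0.3338, 0.0739]
tool_rot: [0.583, 0.812, 0.001, 0.0]
ft_force: [0.8, -0.8, -1.1]
grip_width: 0.0319
grasp_force: 60.1
```

```bash
python3 m4.py | head -12
```

```text
[0.5006 0.3337 0.0732] th yaw -71.32 [5.830e-01 8.125e-01 1.000e-04 0.000e+00] 23.85 [-1.2 -0.6 -1.6]
top -0.07 24 n -0.0147 -0.0011 z-tcp 0.0337 s -0.0695 -0.06
top -0.05 8 n -0.0153 -0.0121 z-tcp  s -0.0585 -0.04
top -0.03 6 n -0.0146 -0.0121 z-tcp  s -0.0389 -0.034
top -0.01 46 n -0.0152 0.0184 z-tcp 0.034 s -0.0171 -0.0
top 0.01 135 n -0.0253 0.0221 z-tcp 0.0342 s 0.0004 0.0196
top 0.03 139 n -0.0152 0.0193 z-tcp 0.0345 s 0.0201 0.04
top 0.05 147 n -0.0149 0.0188 z-tcp 0.0338 s 0.0405 0.0598
top 0.07 92 n -0.0114 0.0153 z-tcp 0.0313 s 0.0606 0.0797
top 0.09 46 n -0.0112 0.0147 z-tcp 0.0249 s 0.0801 0.0841
side -0.07 10 n -0.02 -0.0098 z-tcp  s -0.0699 -0.0605
side -0.05 23 n -0.0222 -0.0086 z-tcp  s -0.059 -0.0415
```

Down by 0.0455 to contact (≈0.0277), slowly at the end.

Call:
send_rows(steps="-1 0 0 -0.012 0 0 0;-1 0 0 -0.012 0 0 0;-1 0 0 -0.01 0 0 0;-1 0 0 -0.005 0 0 0;-1 0 0 -0.002 0 0 0")

```text
clock: 24.27
eef_pos: [0.4996, 0.3332, 0.0307]
tool_rot: [0.583, 0.813, -0.001, -0.0]
ft_force: [-1.2, 0.2, -2.3]
grip_width: 0.0319
grasp_force: 60.2
```

Call:
send_rows(steps="-1 0 0 -0.001 0 0 0;-1 0 0 -0.001 0 0 0;-1 0 0 -0.001 0 0 0;-1 0 0 0 0 0 0;-1 0 0 0 0 0 0")

```text
clock: 24.68
eef_pos: [0.5007, 0.3339, 0.0295]
tool_rot: [0.583, 0.812, 0.0, 0.0]
ft_force: [-0.9, 0.2, -2.2]
grip_width: 0.0321
grasp_force: 60.2
```

Call:
send_rows(steps="-1 0 0 -0.001 0 0 0;-1 0 0 0 0 0 0;-1 0 0 -0.0005 0 0 0;-1 0 0 0 0 0 0;-1 0 0 0 0 0 0")

```text
clock: 25.1
eef_pos: [0.5006, 0.3337, 0.0277]
tool_rot: [0.583, 0.812, 0.0, 0.0]
ft_force: [-0.7, 0.4, -0.3]
grip_width: 0.0322
grasp_force: 60.2
```

Call:
send_rows(steps="-1 0 0 -0.0004 0 0 0;-1 0 0 0 0 0 0;-0.1 0 0 0 0 0 0;0 0 0 0 0 0 0;0.1 0 0 0 0 0 0")

```text
clock: 25.52
eef_pos: [0.5006, 0.3338, 0.0272]
tool_rot: [0.583, 0.812, 0.0, 0.0]
ft_force: [-0.5, 0.6, 0.2]
grip_width: 0.0471
grasp_force: 0.0
```

Call:
send_rows(steps="0.3 0 0 0 0 0 0;0.6 0 0 0 0 0 0;1 0 0 0 0 0 0;1 0 0 0 0 0 0;1 0 0 0 0 0 0")

```text
clock: 25.93
eef_pos: [0.5005, 0.3337, 0.0272]
tool_rot: [0.583, 0.812, 0.0, 0.0]
ft_force: [0.7, -0.7, -0.5]
grip_width: 0.0857
grasp_force: 0.0
```

Call:
send_rows(steps="1 0 0 0.01 0 0 0;1 0 0 0.025 0 0 0;1 0 0 0.035 0 0 0;1 0 0 0.04 0 0 0;1 0 0 0.04 0 0 0")

```text
clock: 26.35
eef_pos: [0.4999, 0.3333, 0.1791]
tool_rot: [0.583, 0.812, -0.001, -0.0]
ft_force: [0.1, -0.1, -0.5]
grip_width: 0.0854
grasp_force: 0.0
```

Call:
send_rows(steps="1 -0.04 0 0.02 0 0 0;1 -0.04 0 0 0 0 0;1 -0.04 0 0 0 0 0;1 -0.03 0 0 0 0 0;1 -0.01 0 0 0 0 0")

```text
clock: 26.77
eef_pos: [0.3394, 0.3331, 0.1971]
tool_rot: [0.582, 0.813, -0.0, -0.001]
ft_force: [-0.4, 0.1, -0.1]
grip_width: 0.0858
grasp_force: 0.0
```

```bash
python3 m3.py|grep -v '^top\s*-\?0\|^side\s*-\?0'
python3 - <<'E'
from h import *
f=load('top')['frame'][50:300,100:520];g=load('side')['frame'][120:320,180:420]
o=np.vstack([cv2.resize(f,(500,298)),cv2.resize(g,(360,300))[:, :].repeat(1,1) if 0 else np.hstack([cv2.resize(g,(360,300)),np.zeros((300,140,3),np.uint8)])]);cv2.imwrite('pics/f1.png',o[...,::-1])
E
```

```text
[0.34461813 0.33398511 0.19603645] [5.83416598e-01 8.12172880e-01 4.79779195e-04 2.37980677e-04] 27.0667
top plate 1168 (array([0.5961911 , 0.04805301]), np.float32(0.12278477), np.float32(0.11027924), np.float32(75.607086))
src 612 (array([0.5942821 , 0.04461372]), np.float32(0.07874396), np.float32(0.04955302), np.float32(74.897606)) [0.13252226 0.13677362]
th 736 (array([0.50433963, 0.32795142]), np.float32(0.15296252), np.float32(0.034715407), np.float32(-71.19419)) 0.06137350104378536
white 544 (array([0.50358798, 0.32773734]), np.float32(0.15257666), np.float32(0.031678807), np.float32(-71.930855))
side plate 221 (array([0.59267004, 0.04205888]), np.float32(0.13601969), np.float32(0.10968146), np.float32(75.58297))
src 171 (array([0.59260968, 0.04112103]), np.float32(0.080370545), np.float32(0.045848966), np.float32(75.244934)) [0.13012538 0.13564169]
th 145 (array([0.49957919, 0.32522702]), np.float32(0.16143487), np.float32(0.034698017), np.float32(-71.17635)) 0.06095365707644895
white 101 (array([0.50189545, 0.32076074]), np.float32(0.13762513), np.float32(0.03329036), np.float32(-73.789055))
```

View pics/f1.png

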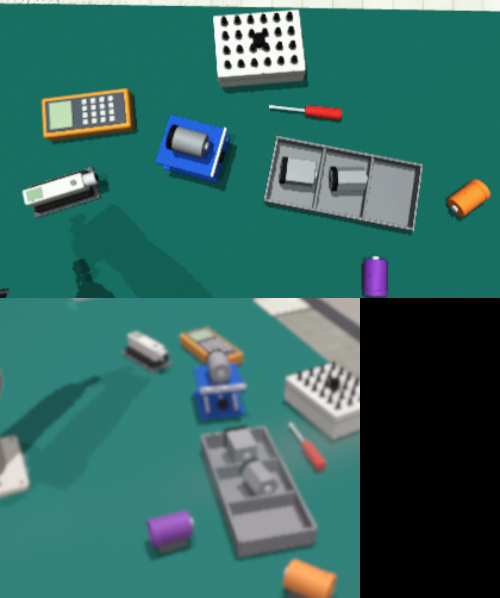

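The source stands in line on the plate at crop (190,140). The thermometer lies flat along its rest at (62,190), the other two sources are still in the bin, and nothing else has moved. Handing in.

```bash
python3 -c "
from workcell import *
print(job_done())"
```

```text
the job is handed in; nothing more can be done
None
```

I set the round source upright on the jack plate about 2 mm from centre, mouth away from the lip; held the thermometer on its mouth for over 1.6 s at about 88 mm; laid it back along its rest; and handed the job in at about 27 s, after one first grasp of the thermometer slipped off without moving it.

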